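# Scrub the used cups and set them to dry

## Task

The steel cups on the counter are used. Take the lid off any cup that has one and lay it in the grey lid tray; while the cups stand on the counter, scrub them out with the long brush one after another from the tallest to the shortest: right down to the bottom, well up again, and down to the bottom a second time. Stand every cup upright and fully on the wooden drying ledge, wherever the canister leaves room, put the brush back in its holder bristles down, and leave everything else where it is.

Things in the scene. Friction and masses are not known exactly. Their poses are not given: they have to be found in the camera images.
- cup_tall: tallest cup: loose plain steel cup, mouth up, 125 mm high, 0.2 kg with a weighted foot, outside diameter 58 mm at the foot and 60 mm at the rim, wall 2.5 mm, floor 10 mm thick. Origin: centre of its underside, z up. At the start it may or may not carry a lid.
- cup_mid: middle cup: loose plain steel cup, mouth up, 100 mm high, 0.2 kg with a weighted foot, outside diameter 58 mm at the foot and 60 mm at the rim, wall 2.5 mm, floor 10 mm thick. Origin: centre of its underside, z up. At the start it may or may not carry a lid.
- cup_short: shortest cup: loose plain steel cup, mouth up, 75 mm high, 0.2 kg with a weighted foot, outside diameter 58 mm at the foot and 60 mm at the rim, wall 2.5 mm, floor 10 mm thick. Origin: centre of its underside, z up. May be absent.
- lid_tall: loose black plastic lid of the tallest cup, lying on its rim at the start, or absent; 50 g, not clipped on. Disc 66 mm across and 5 mm thick, a plug 48 mm across and 8 mm deep below it inside the cup, and a round upright knob 22 mm across and 32 mm tall on top. Origin: centre of the disc's underside (on the rim plane), z towards the knob's end (37 mm above the origin).
- lid_mid: loose black plastic lid of the middle cup, lying on its rim at the start, or absent; 50 g, not clipped on. Disc 66 mm across and 5 mm thick, a plug 48 mm across and 8 mm deep below it inside the cup, and a round upright knob 22 mm across and 32 mm tall on top. Origin: centre of the disc's underside (on the rim plane), z towards the knob's end (37 mm above the origin).
- brush: loose cup brush, 200 mm long, 80 g, standing bristles down in its holder. Firm round bristle head 30 mm across over the lowest 80 mm, thin steel stem, then a round wooden handle 18 mm across from 120 to 200 mm. Origin: centre of its lower (bristle) end; z along the brush to the handle's end.
- brush_tip (a point): centre of the bristle end of the brush (same point as the brush's origin)
- brush_holder: fixed upright holder for the brush: a round steel foot 110 mm across, 10 mm thick, and on it a grey tube of 52 mm outside and 44 mm inside diameter, open at the top, whose rim is 90 mm above the counter. Origin: centre of its underside.
- holder_floor (a point): centre of the floor inside the holder, 10 mm above the counter; the brush's end stands here
- lid_tray: fixed grey open tray for lids, 170 mm (x) by 100 mm (y), 25 mm high, walls and floor 4 mm thick. Origin: centre of its underside.
- ledge: fixed raised wooden drying ledge, 110 mm deep (its x) and 500 mm long (its y), flat top 45 mm above the counter. Origin: centre of its underside, on the counter.
- ledge_top (a point): centre of the ledge's top face, axes as the ledge's
- canister: white ceramic canister with a wooden lid, 80 mm across, 99 mm high, 0.9 kg, standing somewhere on the ledge; it stays there. Origin: centre of its underside.
- tamper: bystander, may be absent: dark steel coffee tamper standing on its 56 mm foot, 94 mm high. Origin: centre of its underside.
- sugar_jar: bystander, may be absent: glass jar with a steel cap, 74 mm across, 105 mm high. Origin: centre of its underside.
- sauce_bottle: bystander: grey sauce bottle 54 mm across, 120 mm high. Origin: centre of its underside.
- cocoa_tin: bystander: tin 54 mm across, 100 mm high. Origin: centre of its underside.
- syrup_a: bystander: amber glass bottle 68 mm across, 230 mm high, beyond the right end of the ledge. Origin: centre of its underside.
- syrup_b: bystander: clear glass bottle 68 mm across, 230 mm high, beyond the left end of the ledge. Origin: centre of its underside.
Not all that is in view belongs to the job. Leave any orange look-alike of the lid_tall alone.

How it is judged:
On the way, in this order (a step that is already met when the one before it is completed fails the run):
1. the brush is down at the bottom of the tallest cup on the counter (horizontal distance between brush_tip and cup_tall below 0.027 m and height (world z) of cup_tall below 0.02 m and z of brush_tip in the frame of cup_tall below 0.03 m), for 0.06 s.
2. the brush has been drawn up again in the tallest cup (z of brush_tip in the frame of cup_tall above 0.055 m), for 0.06 s.
3. the brush is down at the bottom of the tallest cup a second time (all of step 1), for 0.06 s.
4. the brush is down at the bottom of the middle cup on the counter (horizontal distance between brush_tip and cup_mid below 0.027 m and height (world z) of cup_mid below 0.02 m and z of brush_tip in the frame of cup_mid below 0.03 m), for 0.06 s.
5. the brush has been drawn up again in the middle cup (z of brush_tip in the frame of cup_mid above 0.055 m), for 0.06 s.
6. the brush is down at the bottom of the middle cup a second time (all of step 4), for 0.06 s.
7. the brush is down at the bottom of the shortest cup on the counter (horizontal distance between brush_tip and cup_short below 0.027 m and height (world z) of cup_short below 0.02 m and z of brush_tip in the frame of cup_short below 0.03 m), for 0.06 s.
8. the brush has been drawn up again in the shortest cup (z of brush_tip in the frame of cup_short above 0.055 m), for 0.06 s.
9. the brush is down at the bottom of the shortest cup a second time (all of step 7), for 0.06 s.
At the end, for the whole second after the job is handed in: Every cup stands upright (4.5 deg), at rest on the ledge, centre within 30 mm of its long middle line and 25 mm or more inside its ends; every lid lies inside the tray; the brush stands in its holder, end within 12 mm of the floor; the canister is within 40 mm of its start (x of cup_tall in the frame of ledge_top between -0.03 and 0.03 m and y of cup_tall in the frame of ledge_top between -0.225 and 0.225 m and z of cup_tall in the frame of ledge_top between -0.004 and 0.006 m and angle between each of cup_tall, cup_mid, cup_short's own z axis and vertical below 0.08 rad and linear speed of each of cup_tall, cup_mid, cup_short, lid_tall, lid_mid below 0.02 m/s and x of cup_mid in the frame of ledge_top between -0.03 and 0.03 m and y of cup_mid in the frame of ledge_top between -0.225 and 0.225 m and z of cup_mid in the frame of ledge_top between -0.004 and 0.006 m and x of cup_short in the frame of ledge_top between -0.03 and 0.03 m and y of cup_short in the frame of ledge_top between -0.225 and 0.225 m and z of cup_short in the frame of ledge_top between -0.004 and 0.006 m and x of lid_tall in the frame of lid_tray between -0.085 and 0.085 m and y of lid_tall in the frame of lid_tray between -0.05 and 0.05 m and z of lid_tall in the frame of lid_tray between -0.002 and 0.05 m and x of lid_mid in the frame of lid_tray between -0.085 and 0.085 m and y of lid_mid in the frame of lid_tray between -0.05 and 0.05 m and z of lid_mid in the frame of lid_tray between -0.002 and 0.05 m and horizontal distance between brush_tip and holder_floor below 0.015 m and z of brush_tip in the frame of holder_floor below 0.012 m and angle between brush's own z axis and vertical below 0.25 rad and linear speed of brush below 0.03 m/s and angle between canister's own z axis and vertical below 0.1 rad and distance of canister from where it was at the start of the episode below 0.04 m); the robot touches nothing.
It fails at once if another thing on the counter is shoved more than 5 cm or knocked over (distance of any of canister, tamper, sugar_jar, sauce_bottle, cocoa_tin, syrup_a, syrup_b from where it was at the start of the episode above 0.05 m or angle between any of canister, tamper, sugar_jar, sauce_bottle, cocoa_tin, syrup_a, syrup_b's own z axis and vertical above 0.6 rad).
Of lid_tall, lid_mid only 1 to 2 are there at a start; the rules pass over those that are not, and their reading is None.
Of cup_short, tamper, sugar_jar only 1 to 3 are there at a start; the rules pass over those that are not, and their reading is None.
At some moment in a run one of cup_tall, cup_mid, cup_short may be knocked a few centimetres aside while the robot is not near it.
It also fails if it takes over 210 s, if anything falls off the work surface, if the arm or the gripper's body presses on something with over 40 N, if the wrist force passes 120 N, or if a joint passes its speed limit or range.

## Robot

A 6-joint arm with a two-finger parallel gripper is mounted at the origin on the work surface. World frame = base frame: x ahead of the robot, y to its left, z up, the work surface at z = 0. Lengths are in m, angles in rad, forces in N, time in s.
With the tool pointing down it reaches from about 0.225 to 0.875 m from the base axis. Payload 3.4 kg.
Tool frame: the origin (TCP) lies on the mounting face of the last link; the fingertips stand 173 mm ahead of it and the grasp point (between the pads) lies 155 mm ahead of it; z points along the fingers, y is the line along which they close (so a half turn about z gives the same grasp; the last joint's range is limited). The gripper opens to 85 mm and grips with 20 to 120 N. Pads are 22 mm wide; open, the fingers measure 114 mm over their backs; the gripper's body (76 mm by 85 mm) begins 54 mm behind the grasp point. The pads swing forward as they close: fully open they stand 13 mm farther back than shut.
Start: joints at [1.199, 0.276, 1.505, -0, 1.361, -0.121], TCP at [0.143, 0.557, 0.405] pointing down, gripper open.
Joint ranges: [-2.89, 2.89], [-0.75, 2.08], [0.22, 2.7], [-1.18, 4.32], [0.11, 2.71], [-2.7, 2.7]. Speed limits (rad/s): [2.57, 2.57, 3.14, 3.14, 3.14, 3.14].

## Interface

Orientations are given as a unit quaternion [w, x, y, z].
In Python, from rig import manip gives the robot as it stands.
- The arm moves only by the tool carry_out, never from a script. Its arguments are lists of equal length, an entry for each row: "linear": the shift along the world's x, y, z each as a share of 500 mm, from -1 to 1, a list of three; "angular": the turn, a rotation vector about the world's x, y, z each as a share of 0.08 rad, from -1 to 1, a list of three; "hand": the opening, from 0 (shut) to 1 (fully open). In form: {"linear": [[x, y, z], ...], "angular": [[rx, ry, rz], ...], "hand": [hand, ...]}. A call has 1 to 8 rows; each row shifts and turns the commanded pose from where the row before left it; what a row does not reach is not made up. A row lasts 1/12 s, in which the tool goes at most 41.7 mm and 7.16 degrees, less where a joint would pass 70% of its speed; a pose out of reach is approached as far as the arm can. A call with a number of a shift or a turn outside -1 to 1 is refused whole. A call with a gripper value outside its range is refused whole. The fingers move at their own pace and stop on an object; "force" is the grip in N (left out, the last holds). Time passes only in rows, so rows that do not move let the fingers close. It gives the time, the measured TCP pose, the force, the opening and the grip force at its end, in the units of the state.
- manip.get_state(): the state, without advancing time (a new reading comes with each control period).
- manip.get_image(name): name is "scene" or "top"; returns the picture (400x640x3 uint8, red, green, blue); there is no depth.
- manip.camera_params(name): a dict with "fx", "fy", "cx", "cy" (pixels), "k1" (the pictures are not rectified: a ray, as slopes to the right and down, at radius r is drawn at 1 + k1 r^2 times it, then the intrinsics apply), "view" (4x4, takes a point from world to camera coordinates). Camera axes: x right, y down, z forward; pixel columns grow to the right and rows downward; lengths in m; the calibration is good to about 2 mm. A picture is of the moment at which its call begins. camera_params takes no time and is no camera call.
- manip.sign_off(): hands the job in; it is judged then, once.
The state is a dict: "clock": time; "qpos": joint angles; "qd": joint speeds; "effort": joint torques, N m; "position": TCP position; "ee_rot": TCP orientation; "contact_force": force on the tool from outside, world axes, zero at the start; "moment": the same for the moment, N m; "width": finger opening in m; "gripper_force": force on a finger pad.
Only numpy, scipy, OpenCV 4.12 (cv2) and the standard library are available. Lean on these libraries where they do the work, as an engineer would, in place of code of your own. Each camera call takes 0.05 s, during which the arm holds its last target. There are 200 camera calls.

## Working session

There is one attempt and no reset: what is moved stays moved. The work goes in short steps, Python scripts to look and compute and a tool call to move; the robot and the scene stay as the last step left them, time stands still between calls to the robot, and variables do not carry over. Pictures are saved under pics/ and viewed, at most 14 in all, crops included, and the job is handed in when it is done.

Besides the shell and the picture viewer there is one more tool, called after "Call:" as name(argument=value, ...) on one line, values as JSON. carry_out: Moves the arm, as the interface text tells. Its arguments: {"type":"object","properties":{"linear":{"type":"array"},"angular":{"type":"array"},"hand":{"type":"array"},"force":{"type":"number"}},"required":["linear","angular","hand"]}

```bash
ls; mkdir -p pics
cat > h.py <<'E'
from rig import manip
import numpy as np, cv2
def snap(n,f):
    im=manip.get_image(n); cv2.imwrite('pics/'+f,cv2.cvtColor(np.asarray(im),cv2.COLOR_RGB2BGR)); return im
def ray(n,u,v):
    p=manip.camera_params(n); x,y=(u-p['cx'])/p['fx'],(v-p['cy'])/p['fy']
    a,b=x,y
    for _ in range(30):
        s=1+p['k1']*(a*a+b*b); a,b=x/s,y/s
    V=np.array(p['view']); R,t=V[:3,:3],V[:3,3]
    return -R.T@t, R.T@np.array([a,b,1])
def at(n,u,v,z):
    o,d=ray(n,u,v); return (o+d*(z-o[2])/d[2]).round(4)
def proj(n,P):
    p=manip.camera_params(n); V=np.array(p['view']); c=V[:3,:3]@np.array(P)+V[:3,3]
    a,b=c[:2]/c[2]; s=1+p['k1']*(a*a+b*b)
    return np.array([p['fx']*a*s+p['cx'],p['fy']*b*s+p['cy']]).round(1)
def st():
    s=manip.get_state(); print(s['clock'],np.round(s['position'],4),np.round(s['ee_rot'],4),s['width'],s['gripper_force'],np.round(s['contact_force'],1),np.round(s['qpos'],3))
E
python3 - <<'E'
from h import *
for n in('scene','top'):
    snap(n,n+'0.png'); o,d=ray(n,320,200); print(n,o,d,manip.camera_params(n))
st()
E
```

```text
pics
scene [ 1.11277557 -0.50199242  0.99158781] [-0.44143259  0.46211119 -0.76932142] {'fx': 422.8321000623473, 'fy': 422.8321000623473, 'cx': 313.18334242415494, 'cy': 199.05159105506613, 'k1': 0.0051308166977127425, 'view': array([[ 0.7012032 ,  0.71294434,  0.00494488, -0.42729242],
       [ 0.54975019, -0.53625438, -0.64047324, -0.24585875],
       [-0.45397006,  0.45182033, -0.76796457,  1.49348147],
       [ 0.        ,  0.        ,  0.        ,  1.        ]])}
top [0.28745194 0.00664795 1.54005388] [ 0.21860828 -0.00273955 -0.97585221] {'fx': 482.87192811342896, 'fy': 482.87192811342896, 'cx': 321.1670338528526, 'cy': 204.28565709313483, 'k1': -0.0779105067964625, 'view': array([[-3.57799624e-03, -9.99983553e-01,  4.48244740e-03,
         7.73134087e-04],
       [-9.77711579e-01,  2.55725902e-03, -2.09936963e-01,
         6.04342320e-01],
       [ 2.09922047e-01, -5.13369439e-03, -9.77704648e-01,
         1.44540946e+00],
       [ 0.00000000e+00,  0.00000000e+00,  0.00000000e+00,
         1.00000000e+00]])}
0.1 [0.1426 0.5568 0.4039] [-2.000e-04  1.251e-01  9.921e-01 -8.000e-04] 0.08526477493285678 0.0 [-0.3  0.3  0.3] [ 1.199  0.277  1.506 -0.     1.361 -0.121]
```

View pics/scene0.png

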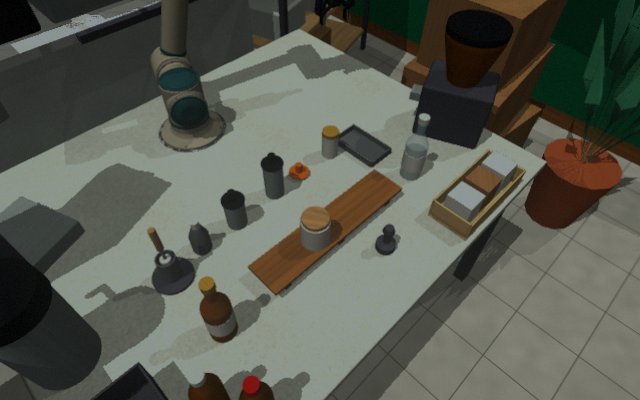

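View pics/top0.png

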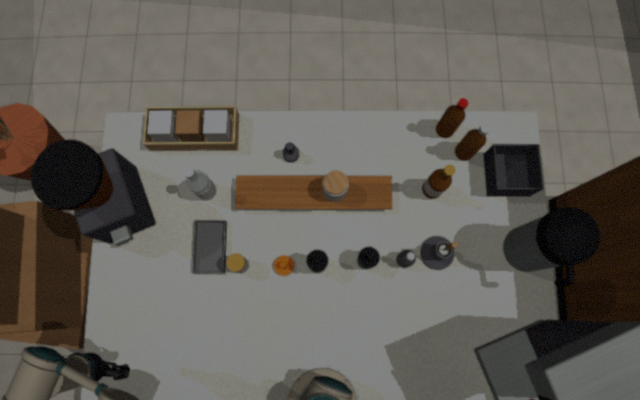

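The scene shows a tall lidded cup (scene 273,175), a mid lidded cup (235,208), a grey bottle (200,237), the holder with brush (170,265), an orange lid look-alike on the counter (300,171), a yellow-topped tin (330,143), the tray (364,145), the canister on the ledge (316,228), and the tamper (386,238). I see no short cup or jar.

Black lids could be taken from top (317,260) or top (368,258). The orange lid at top (284,265) is the one to leave. I'll check this with a crop.

Run:
```python
from h import *
a=cv2.imread('pics/top0.png')[160:285,185:465]; b=cv2.imread('pics/scene0.png')[110:310,140:420]
a=cv2.resize(a,None,fx=2.8,fy=2.8,interpolation=cv2.INTER_CUBIC); cv2.imwrite('pics/c1.png',np.clip(a*1.8,0,255))
b=cv2.resize(b,None,fx=2.8,fy=2.8,interpolation=cv2.INTER_CUBIC); cv2.imwrite('pics/c2.png',np.clip(b*1.8,0,255))
```

```text
[ WARN:0@0.027] global loadsave.cpp:1063 imwrite_ Unsupported depth image for selected encoder is fallbacked to CV_8U.
```

View pics/c1.png

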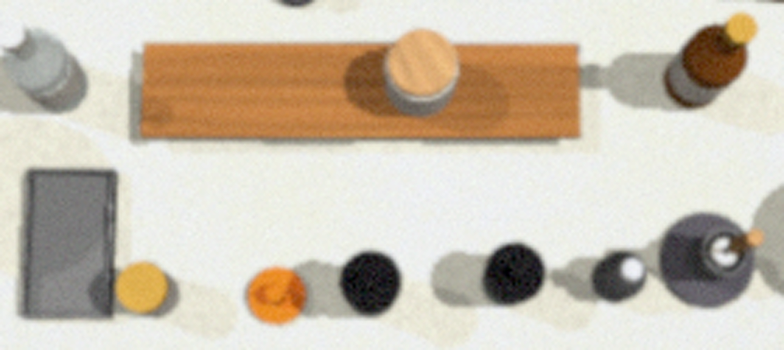

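View pics/c2.png

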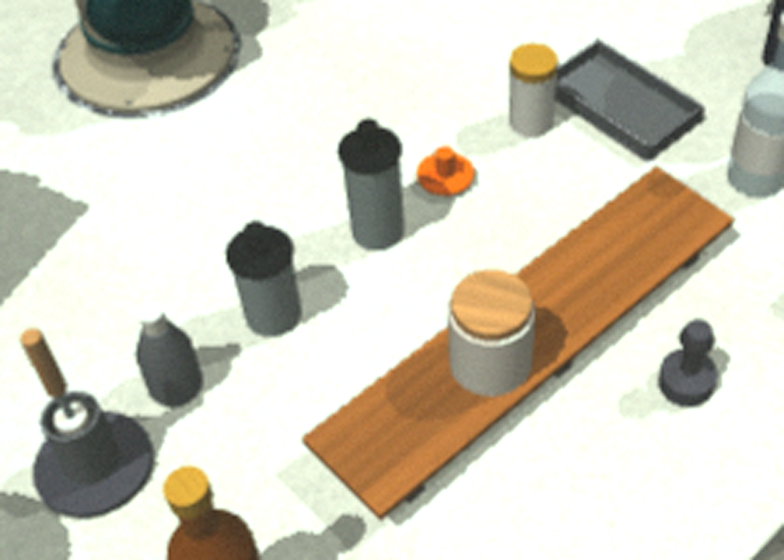

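```bash
cat >> h.py <<'E'
def tri(a,b):
    A=[];B=[]
    for n,(u,v) in(('top',a),('scene',b)):
        o,d=ray(n,u,v); d/=np.linalg.norm(d); M=np.eye(3)-np.outer(d,d); A.append(M);B.append(M@o)
    return np.linalg.solve(sum(A),sum(B)).round(4)
E
python3 - <<'E'
from h import *
T=lambda u,v:(185+u/2.8,160+v/2.8); S=lambda u,v:(140+u/2.8,110+v/2.8)
for k,t,s,z in [('tall disc',(370,282),(370,149),.13),('mid disc',(514,273),(261,251),.105),('holder rim',(722,250),(70,416),.09),('foot',(707,260),(93,463),.01),('brush end',(756,238),(33,336),.2),('canister top',(421,63),(491,303),.144),('cocoa',(142,287),(534,62),.1),('sauce top',(631,270),(155,324),.12),('orange knob',(275,290),(446,155),.03)]:
    print(k,tri(T(*t),S(*s)),'top@z',at('top',*T(*t),z),'scene@z',at('scene',*S(*s),z))
print('ledge top corners',[at('top',*T(*c),.045) for c in((143,43),(579,43),(580,136),(140,137))])
print('ledge scene',[at('scene',*S(*c),.045) for c in((305,439),(657,168),(733,219),(381,516))])
print('tray top',[at('top',*T(*c),.025) for c in((28,170),(117,170),(113,318),(21,318))])
print('tray scene',[at('scene',*S(*c),.025) for c in((600,41),(703,112),(653,157),(553,85))])
print('syrup a cap',at('top',*T(741,27),.23),'syrupb',at('top',*T(15,40),.23))
E
```

```text
tall disc [0.4236 0.0137 0.1276] top@z [0.4219 0.0116 0.13  ] scene@z [0.4268 0.0144 0.13  ]
mid disc [ 0.4349 -0.1392  0.1028] top@z [ 0.4332 -0.1414  0.105 ] scene@z [ 0.4381 -0.1378  0.105 ]
holder rim [ 0.4587 -0.3693  0.0882] top@z [ 0.4583 -0.3694  0.09  ] scene@z [ 0.4603 -0.3691  0.09  ]
foot [ 0.4579 -0.3711  0.0057] top@z [ 0.4564 -0.3722  0.01  ] scene@z [ 0.462  -0.3697  0.01  ]
brush end [ 0.4575 -0.3702  0.2086] top@z [ 0.4572 -0.376   0.2   ] scene@z [ 0.4525 -0.3656  0.2   ]
canister top [ 0.6563 -0.042   0.1383] top@z [ 0.6536 -0.0433  0.144 ] scene@z [ 0.6603 -0.0434  0.144 ]
cocoa [0.4221 0.2578 0.0942] top@z [0.4198 0.2545 0.1   ] scene@z [0.4279 0.2555 0.1   ]
sauce top [ 0.4372 -0.264   0.1039] top@z [ 0.4342 -0.2636  0.12  ] scene@z [ 0.4512 -0.2658  0.12  ]
orange knob [0.423  0.1188 0.0435] top@z [0.4228 0.1178 0.03  ] scene@z [0.4144 0.1298 0.03  ]
ledge top corners [array([0.7043, 0.272 , 0.045 ]), array([ 0.703 , -0.2287,  0.045 ]), array([ 0.594, -0.226,  0.045]), array([0.5941, 0.2716, 0.045 ])]
ledge scene [array([ 0.5995, -0.2221,  0.045 ]), array([0.6026, 0.2732, 0.045 ]), array([0.7077, 0.2736, 0.045 ]), array([ 0.7065, -0.2235,  0.045 ])]
tray top [array([0.56  , 0.4026, 0.025 ]), array([0.5599, 0.3002, 0.025 ]), array([0.3921, 0.2989, 0.025 ]), array([0.3919, 0.4024, 0.025 ])]
tray scene [array([0.4005, 0.4065, 0.025 ]), array([0.5706, 0.3984, 0.025 ]), array([0.5774, 0.2996, 0.025 ]), array([0.4151, 0.3058, 0.025 ])]
syrup a cap [ 0.6684 -0.3654  0.23  ] syrupb [0.6564 0.3692 0.23  ]
```

Call:
carry_out(linear=[[0.035, -0.068, 0], [0.035, -0.068, 0], [0.035, -0.068, 0], [0.035, -0.068, 0], [0.035, -0.068, 0], [0.035, -0.068, 0], [0.035, -0.068, 0], [0.035, -0.068, 0]], angular=[[0, 0, 0.196], [0, 0, 0.196], [0, 0, 0.196], [0, 0, 0.196], [0, 0, 0.196], [0, 0, 0.196], [0, 0, 0.196], [0, 0, 0.196]], hand=[1, 1, 1, 1, 1, 1, 1, 1], force=30)

```text
clock: 0.77
position: [0.2828, 0.2833, 0.4045]
ee_rot: [-0.0, 0.062, 0.998, -0.0]
contact_force: [0.9, -0.1, 0.5]
width: 0.0858
gripper_force: 0.0
```

Call:
carry_out(linear=[[0.035, -0.068, 0], [0.035, -0.068, 0], [0.035, -0.068, 0], [0.035, -0.068, 0], [0.035, -0.068, 0], [0.035, -0.068, 0], [0.035, -0.068, 0], [0.035, -0.068, 0]], angular=[[0, 0, 0.196], [0, 0, 0.196], [0, 0, 0.196], [0, 0, 0.196], [0, 0, 0.196], [0, 0, 0.196], [0, 0, 0.196], [0, 0, 0.196]], hand=[1, 1, 1, 1, 1, 1, 1, 1])

```text
clock: 1.43
position: [0.4229, 0.0111, 0.4046]
ee_rot: [-0.0, -0.0, 1.0, 0.0]
contact_force: [1.1, 0.7, -0.4]
width: 0.0854
gripper_force: 0.0
```

Call:
carry_out(linear=[[0, 0, 0], [0, 0, 0]], angular=[[0, 0, 0], [0, 0, 0]], hand=[1, 1])

```text
clock: 1.6
position: [0.4233, 0.0113, 0.4042]
ee_rot: [-0.001, 0.002, 1.0, 0.0]
contact_force: [-1.0, 0.1, -0.5]
width: 0.0855
gripper_force: 0.0
```

Call:
carry_out(linear=[[0, 0.004, -0.048], [0, 0, -0.048], [0, 0, -0.048], [0, 0, -0.048], [0, 0, 0], [0, 0, 0], [0, 0, 0], [0, 0, 0]], angular=[[0, 0, 0], [0, 0, 0], [0, 0, 0], [0, 0, 0], [0, 0, 0], [0, 0, 0], [0, 0, 0], [0, 0, 0]], hand=[1, 1, 1, 1, 0.5, 0.3, 0.2, 0])

```text
clock: 2.27
position: [0.4233, 0.0154, 0.3103]
ee_rot: [0.002, -0.0, 1.0, -0.0]
contact_force: [-0.0, -0.1, -0.4]
width: 0.0387
gripper_force: 0.0
```

Call:
carry_out(linear=[[0, 0, 0], [0, 0, 0], [0, 0, 0], [0, 0, 0], [0, 0, 0], [0, 0, 0]], angular=[[0, 0, 0], [0, 0, 0], [0, 0, 0], [0, 0, 0], [0, 0, 0], [0, 0, 0]], hand=[0, 0, 0, 0, 0, 0])

```text
clock: 2.77
position: [0.4233, 0.0147, 0.3101]
ee_rot: [0.001, 0.0, 1.0, -0.0]
contact_force: [0.2, -0.4, 6.4]
width: 0.0209
gripper_force: 29.6
```

Call:
carry_out(linear=[[0, 0, 0.025], [0, 0, 0.05], [0, 0, 0.06], [0, 0, 0.06], [0, 0, 0], [0.02, 0.068, 0], [0.02, 0.068, 0], [0.02, 0.068, 0]], angular=[[0, 0, 0], [0, 0, 0], [0, 0, 0], [0, 0, 0], [0, 0, 0], [0, 0, 0], [0, 0, 0], [0, 0, 0]], hand=[0, 0, 0, 0, 0, 0, 0, 0])

```text
clock: 3.43
position: [0.4527, 0.1177, 0.4063]
ee_rot: [0.0, 0.001, 1.0, 0.0]
contact_force: [-0.1, -1.0, -0.9]
width: 0.021
gripper_force: 29.6
```

Call:
carry_out(linear=[[0.02, 0.068, 0], [0.02, 0.068, 0], [0.02, 0.068, 0], [0.02, 0.068, 0], [0.02, 0.068, 0], [0.02, 0.068, 0], [0.02, 0.068, 0], [0, 0, 0]], angular=[[0, 0, 0], [0, 0, 0], [0, 0, 0], [0, 0, 0], [0, 0, 0], [0, 0, 0], [0, 0, 0], [0, 0, 0]], hand=[0, 0, 0, 0, 0, 0, 0, 0])

```text
clock: 4.1
position: [0.524, 0.3605, 0.4045]
ee_rot: [0.0, -0.002, 1.0, 0.002]
contact_force: [-0.3, -0.8, -0.1]
width: 0.021
gripper_force: 29.7
```

Run:
```python
from h import *
st(); snap('top','t1.png'); a=snap('scene','s1.png')
a=cv2.imread('pics/t1.png')[160:285,185:465]; b=cv2.imread('pics/s1.png')[110:310,140:420]
z=lambda a:cv2.convertScaleAbs(cv2.resize(a,None,fx=1.9,fy=1.9,interpolation=cv2.INTER_CUBIC),alpha=1.8)
cv2.imwrite('pics/m1.png',np.vstack([z(a),z(b)])[:600])
```

```text
4.1 [0.524  0.3605 0.4045] [ 2.0e-04 -1.9e-03  1.0e+00  2.3e-03] 0.021000266077491427 29.6859410405159 [-0.3 -0.8 -0.1] [ 0.492  0.367  1.369  0.004  1.403 -1.083]
```

View pics/m1.png

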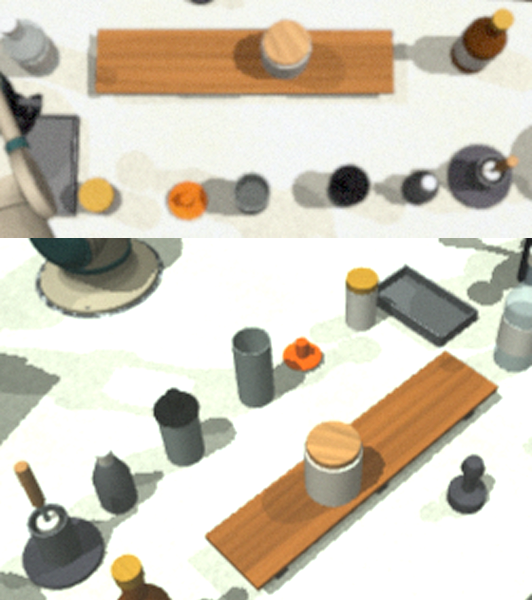

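Call:
carry_out(linear=[[0, -0.015, -0.058], [0, 0, -0.058], [0, 0, -0.058], [0, 0, -0.058], [0, 0, -0.058], [0, 0, -0.058], [0, 0, -0.055], [0, 0, 0]], angular=[[0, 0, 0], [0, 0, 0], [0, 0, 0], [0, 0, 0], [0, 0, 0], [0, 0, 0], [0, 0, 0], [0, 0, 0]], hand=[0, 0, 0, 0, 0, 0, 0, 0])

```text
clock: 4.87
position: [0.5204, 0.345, 0.1995]
ee_rot: [-0.005, 0.001, 1.0, -0.002]
contact_force: [-1.2, -0.1, -0.9]
width: 0.0209
gripper_force: 29.7
```

Call:
carry_out(linear=[[0, 0, -0.003], [0, 0, -0.002], [0, 0, 0], [0, 0, 0], [0, 0, 0], [0, 0, 0]], angular=[[0, 0, 0], [0, 0, 0], [0, 0, 0], [0, 0, 0], [0, 0, 0], [0, 0, 0]], hand=[0, 0, 0, 0.5, 0.5, 0.5])

```text
clock: 5.37
position: [0.523, 0.3477, 0.2035]
ee_rot: [0.001, -0.0, 1.0, 0.001]
contact_force: [-0.7, -0.7, -0.1]
width: 0.0426
gripper_force: 0.0
```

Call:
carry_out(linear=[[0, 0, 0.04], [0, 0, 0.08], [0, 0, 0.08], [0, 0, 0.08], [0, 0, 0.08], [0, 0, 0.04], [-0.013, -0.075, 0], [-0.013, -0.075, 0]], angular=[[0, 0, 0], [0, 0, 0], [0, 0, 0], [0, 0, 0], [0, 0, 0], [0, 0, 0], [0, 0, 0], [0, 0, 0]], hand=[0.6, 0.6, 0.6, 1, 1, 1, 1, 1])

```text
clock: 6.03
position: [0.5098, 0.2732, 0.4049]
ee_rot: [0.003, -0.002, 1.0, 0.001]
contact_force: [0.2, -1.3, -0.3]
width: 0.085
gripper_force: 0.0
```

Call:
carry_out(linear=[[-0.013, -0.075, 0], [-0.013, -0.075, 0], [-0.013, -0.075, 0], [-0.013, -0.075, 0], [-0.013, -0.075, 0], [-0.013, -0.075, 0], [-0.013, -0.075, 0], [-0.013, -0.075, 0]], angular=[[0, 0, 0], [0, 0, 0], [0, 0, 0], [0, 0, 0], [0, 0, 0], [0, 0, 0], [0, 0, 0], [0, 0, 0]], hand=[1, 1, 1, 1, 1, 1, 1, 1])

```text
clock: 6.7
position: [0.4567, -0.0289, 0.4029]
ee_rot: [0.001, -0.0, 1.0, -0.0]
contact_force: [0.2, -0.3, 0.7]
width: 0.0852
gripper_force: 0.0
```

Call:
carry_out(linear=[[-0.013, -0.075, 0], [-0.013, -0.075, 0], [-0.013, -0.075, 0], [0, 0, 0], [0, 0, 0]], angular=[[0, 0, 0], [0, 0, 0], [0, 0, 0], [0, 0, 0], [0, 0, 0]], hand=[1, 1, 1, 1, 1])

```text
clock: 7.12
position: [0.4377, -0.1417, 0.4026]
ee_rot: [0.0, 0.002, 1.0, -0.0]
contact_force: [-0.3, 0.8, -0.6]
width: 0.0855
gripper_force: 0.0
```

Run:
```python
from h import *
st(); snap('top','t2.png'); a=snap('scene','s2.png')
a=cv2.imread('pics/t2.png')[160:285,185:465]; b=cv2.imread('pics/s2.png')[110:310,140:420]
z=lambda a:cv2.convertScaleAbs(cv2.resize(a,None,fx=1.8,fy=1.8,interpolation=cv2.INTER_CUBIC),alpha=1.8)
cv2.imwrite('pics/m2.png',np.vstack([z(a),z(b)])[:600])
```

```text
7.1167 [ 0.4377 -0.1417  0.4026] [ 3.0e-04  2.2e-03  1.0e+00 -0.0e+00] 0.08552516742124405 0.0 [-0.3  0.8 -0.6] [-0.465  0.103  1.735  0.     1.303 -2.031]
```

View pics/m2.png

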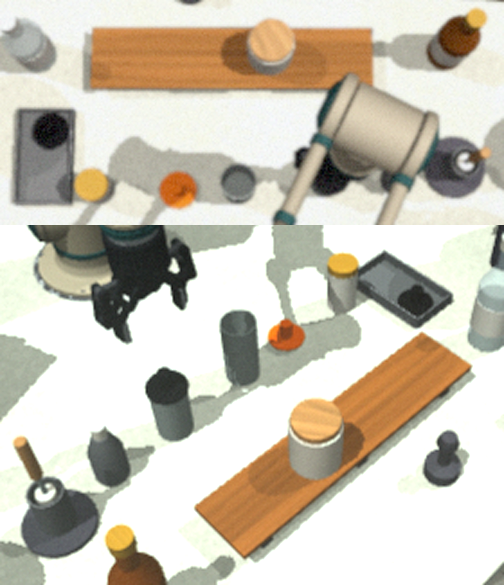

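Call:
carry_out(linear=[[-0.003, 0.003, -0.047], [0, 0, -0.047], [0, 0, -0.047], [0, 0, -0.047], [0, 0, -0.047], [0, 0, 0], [0, 0, 0], [0, 0, 0]], angular=[[0, 0, 0], [0, 0, 0], [0, 0, 0], [0, 0, 0], [0, 0, 0], [0, 0, 0], [0, 0, 0], [0, 0, 0]], hand=[1, 1, 1, 1, 1, 0.5, 0.3, 0.2])

```text
clock: 7.88
position: [0.4375, -0.1378, 0.2859]
ee_rot: [0.001, -0.001, 1.0, -0.0]
contact_force: [0.1, -0.8, 0.2]
width: 0.0515
gripper_force: 0.0
```

Call:
carry_out(linear=[[0, 0, 0], [0, 0, 0], [0, 0, 0], [0, 0, 0], [0, 0, 0], [0, 0, 0]], angular=[[0, 0, 0], [0, 0, 0], [0, 0, 0], [0, 0, 0], [0, 0, 0], [0, 0, 0]], hand=[0, 0, 0, 0, 0, 0])

```text
clock: 8.38
position: [0.4373, -0.139, 0.2861]
ee_rot: [0.001, 0.0, 1.0, -0.001]
contact_force: [0.7, -1.0, 6.4]
width: 0.0208
gripper_force: 29.6
```

Call:
carry_out(linear=[[0, 0, 0.025], [0, 0, 0.05], [0, 0, 0.07], [0, 0, 0.07], [0, 0, 0.025], [0, 0, 0]], angular=[[0, 0, 0], [0, 0, 0], [0, 0, 0], [0, 0, 0], [0, 0, 0], [0, 0, 0]], hand=[0, 0, 0, 0, 0, 0])

```text
clock: 8.88
position: [0.4375, -0.1389, 0.4085]
ee_rot: [0.004, 0.0, 1.0, -0.002]
contact_force: [0.7, -0.3, 0.3]
width: 0.021
gripper_force: 29.6
```

Call:
carry_out(linear=[[0.002, 0.0755, 0], [0.002, 0.0755, 0], [0.002, 0.0755, 0], [0.002, 0.0755, 0], [0.002, 0.0755, 0], [0.002, 0.0755, 0], [0.002, 0.0755, 0], [0.002, 0.0755, 0]], angular=[[0, 0, 0], [0, 0, 0], [0, 0, 0], [0, 0, 0], [0, 0, 0], [0, 0, 0], [0, 0, 0], [0, 0, 0]], hand=[0, 0, 0, 0, 0, 0, 0, 0])

```text
clock: 9.55
position: [0.4437, 0.1652, 0.4031]
ee_rot: [-0.001, 0.0, 1.0, -0.0]
contact_force: [-0.1, 0.7, -0.8]
width: 0.021
gripper_force: 29.6
```

Call:
carry_out(linear=[[0.002, 0.0755, 0], [0.002, 0.0755, 0], [0.002, 0.0755, 0], [0.002, 0.0755, 0], [0.002, 0.0755, 0], [0, 0, 0], [0, 0, 0]], angular=[[0, 0, 0], [0, 0, 0], [0, 0, 0], [0, 0, 0], [0, 0, 0], [0, 0, 0], [0, 0, 0]], hand=[0, 0, 0, 0, 0, 0, 0])

```text
clock: 10.13
position: [0.4491, 0.3537, 0.4023]
ee_rot: [-0.002, -0.002, 1.0, -0.001]
contact_force: [-0.3, -0.7, -1.3]
width: 0.0211
gripper_force: 29.8
```

Call:
carry_out(linear=[[-0.006, 0, -0.058], [0, 0, -0.058], [0, 0, -0.058], [0, 0, -0.058], [0, 0, -0.058], [0, 0, -0.058], [0, 0, -0.055], [0, 0, -0.005]], angular=[[0, 0, 0], [0, 0, 0], [0, 0, 0], [0, 0, 0], [0, 0, 0], [0, 0, 0], [0, 0, 0], [0, 0, 0]], hand=[0, 0, 0, 0, 0, 0, 0, 0])

```text
clock: 10.8
position: [0.4457, 0.35, 0.1969]
ee_rot: [-0.003, 0.001, 1.0, -0.002]
contact_force: [0.3, 0.1, 0.3]
width: 0.0212
gripper_force: 31.6
```

Call:
carry_out(linear=[[0, 0, 0], [0, 0, 0], [0, 0, 0], [0, 0, 0], [0, 0, 0]], angular=[[0, 0, 0], [0, 0, 0], [0, 0, 0], [0, 0, 0], [0, 0, 0]], hand=[0, 0, 0.4, 0.5, 0.5])

```text
clock: 11.22
position: [0.447, 0.3523, 0.2021]
ee_rot: [0.001, -0.0, 1.0, 0.001]
contact_force: [-1.1, 0.6, -0.9]
width: 0.0429
gripper_force: 0.0
```

Call:
carry_out(linear=[[0, 0, 0.04], [0, 0, 0.08], [0, 0, 0.08], [0, 0, 0.08], [0, 0, 0.08], [0, 0, 0.08], [0, 0, 0.07], [0, 0, 0]], angular=[[0, 0, 0], [0, 0, 0], [0, 0, 0], [0, 0, 0], [0, 0, 0], [0, 0, 0], [0, 0, 0], [0, 0, 0]], hand=[0.5, 0.5, 0.5, 0.5, 0.5, 0.5, 0.5, 0.5])

```text
clock: 11.88
position: [0.4472, 0.3528, 0.465]
ee_rot: [0.007, -0.0, 1.0, 0.004]
contact_force: [-0.2, -0.0, -0.1]
width: 0.0429
gripper_force: 0.0
```

Run:
```python
from h import *
st(); snap('top','t3.png'); a=snap('scene','s3.png')
a=cv2.imread('pics/t3.png')[180:280,290:470]; b=cv2.imread('pics/s3.png')[110:300,140:400]
z=lambda a,f:cv2.convertScaleAbs(cv2.resize(a,None,fx=f,fy=f,interpolation=cv2.INTER_CUBIC),alpha=1.8)
A=z(a,2.6);B=z(b,1.8);print(A.shape,B.shape); cv2.imwrite('pics/m3.png',np.vstack([A,B]))
```

```text
11.8833 [0.4472 0.3528 0.465 ] [ 7.2e-03 -2.0e-04  1.0e+00  4.4e-03] 0.042865353680162144 0.0 [-0.2 -0.  -0.1] [ 0.546  0.236  1.413  0.     1.476 -1.026]
(260, 468, 3) (342, 468, 3)
```

View pics/m3.png

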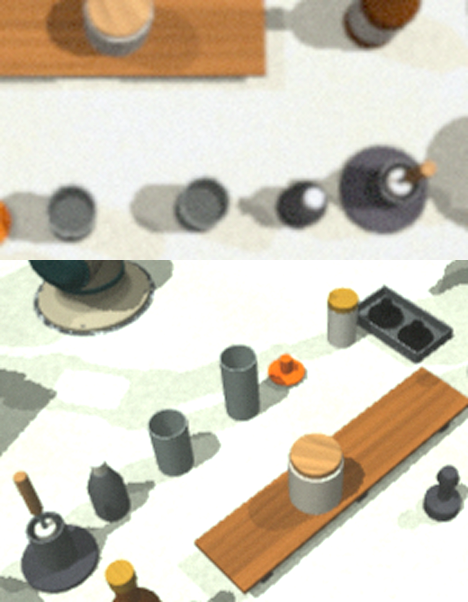

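Both lids lie in the tray and both cups are open. Now I'll measure the rims and check the brush's tilt by projection.

Run:
```python
from h import *
T=lambda u,v:(290+u/2.6,180+v/2.6); S=lambda u,v:(140+u/1.8,110+(v-260)/1.8)
for k,t,s,z in [('tall',(72,211),(239,355),.125),('mid',(204,202),(169,420),.1),('brush',(427,170),(21,479),.2)]:
    print(k,tri(T(*t),S(*s)),at('top',*T(*t),z),at('scene',*S(*s),z))
for z in(.09,.13,.17,.21):
    a=proj('top',(.459,-.37,z)); b=proj('scene',(.459,-.37,z))
    print(z,(a-[290,180])*2.6,(b-[140,110])*1.8+[0,260])
# brush colour segmentation
for n,f,box in(('top','t3',(225,262,430,465)),('scene','s3',(215,260,140,175))):
    im=cv2.imread(f'pics/{f}.png').astype(int); y0,y1,x0,x1=box; c=im[y0:y1,x0:x1]
    m=(c[...,2]-c[...,0]>25); ys,xs=np.nonzero(m); print(n,len(xs),xs.mean()+x0,ys.mean()+y0,xs.min()+x0,xs.max()+x0,ys.min()+y0,ys.max()+y0)
```

```text
tall [0.4233 0.0138 0.1287] [0.4211 0.01   0.125 ] [0.4227 0.0199 0.125 ]
mid [ 0.4347 -0.1378  0.1044] [ 0.4332 -0.1415  0.1   ] [ 0.4334 -0.1327  0.1   ]
brush [ 0.4568 -0.3708  0.2022] [ 0.4561 -0.3738  0.2   ] [ 0.4564 -0.3683  0.2   ]
0.09 [397.8  179.66] [ 43.92 527.3 ]
0.13 [406.64 175.24] [ 36.   511.28]
0.17 [416.   170.82] [ 27.54 494.36]
0.21 [425.88 166.14] [ 18.54 476.36]
top 41 453.4634146341463 244.78048780487805 447 457 241 248
scene 92 152.1304347826087 235.69565217391303 147 158 227 250
```

Call:
carry_out(linear=[[0.001, -0.076, 0], [0.001, -0.076, 0], [0.001, -0.076, 0], [0.001, -0.076, 0], [0.001, -0.076, 0], [0.001, -0.076, 0], [0.001, -0.076, 0], [0.001, -0.076, 0]], angular=[[0, 0, 0], [0, 0, 0], [0, 0, 0], [0, 0, 0], [0, 0, 0], [0, 0, 0], [0, 0, 0], [0, 0, 0]], hand=[0.7, 0.7, 0.7, 0.7, 0.7, 0.7, 0.7, 0.7])

```text
clock: 12.65
position: [0.4496, 0.0467, 0.4541]
ee_rot: [-0.002, -0.0, 1.0, 0.0]
contact_force: [1.5, 0.7, -0.7]
width: 0.0599
gripper_force: 0.0
```

Call:
carry_out(linear=[[0.001, -0.076, 0], [0.001, -0.076, 0], [0.001, -0.076, 0], [0.001, -0.076, 0], [0.001, -0.076, 0], [0.001, -0.076, 0], [0.001, -0.076, 0], [0.001, -0.076, 0]], angular=[[0, 0, 0], [0, 0, 0], [0, 0, 0], [0, 0, 0], [0, 0, 0], [0, 0, 0], [0, 0, 0], [0, 0, 0]], hand=[0.7, 0.7, 0.7, 0.7, 0.7, 0.7, 0.7, 0.7])

```text
clock: 13.32
position: [0.4538, -0.2573, 0.454]
ee_rot: [-0.001, 0.0, 1.0, 0.001]
contact_force: [0.3, -0.9, -0.1]
width: 0.0601
gripper_force: 0.0
```

Call:
carry_out(linear=[[0.001, -0.076, 0], [0.001, -0.076, 0], [0.001, -0.076, 0], [0, 0, 0], [0, 0, 0], [0, 0, 0]], angular=[[0, 0, 0], [0, 0, 0], [0, 0, 0], [0, 0, 0], [0, 0, 0], [0, 0, 0]], hand=[0.7, 0.7, 0.7, 0.7, 0.7, 0.7])

```text
clock: 13.82
position: [0.4559, -0.3693, 0.4541]
ee_rot: [-0.001, 0.0, 1.0, 0.002]
contact_force: [-0.3, -0.3, -0.4]
width: 0.0596
gripper_force: 0.0
```

```bash
python3 -c "
from h import *
st()"
```

```text
13.8167 [ 0.4559 -0.3693  0.4541] [-1.2e-03  2.0e-04  1.0e+00  1.7e-03] 0.05963102799716844 0.0 [-0.3 -0.3 -0.4] [-8.000e-01  2.720e-01  1.389e+00  1.000e-03  1.485e+00 -2.370e+00]
```

Call:
carry_out(linear=[[0.003, -0.002, -0.047], [0, 0, -0.047], [0, 0, -0.047], [0, 0, -0.047], [0, 0, -0.047], [0, 0, 0], [0, 0, 0], [0, 0, 0]], angular=[[0, 0, 0], [0, 0, 0], [0, 0, 0], [0, 0, 0], [0, 0, 0], [0, 0, 0], [0, 0, 0], [0, 0, 0]], hand=[0.7, 0.7, 0.7, 0.7, 0.7, 0.4, 0.2, 0], force=50)

```text
clock: 14.48
position: [0.4582, -0.37, 0.3396]
ee_rot: [0.001, -0.001, 1.0, -0.001]
contact_force: [0.2, -0.5, 0.3]
width: 0.0243
gripper_force: 0.0
```

Call:
carry_out(linear=[[0, 0, 0], [0, 0, 0], [0, 0, 0], [0, 0, 0], [0, 0, 0], [0, 0, 0], [0, 0, 0]], angular=[[0, 0, 0], [0, 0, 0], [0, 0, 0], [0, 0, 0], [0, 0, 0], [0, 0, 0], [0, 0, 0]], hand=[0, 0, 0, 0, 0, 0, 0])

```text
clock: 15.07
position: [0.4581, -0.3709, 0.3401]
ee_rot: [0.001, 0.0, 1.0, -0.001]
contact_force: [-0.9, 0.4, 6.9]
width: 0.0168
gripper_force: 49.4
```

Call:
carry_out(linear=[[0, 0, 0.03], [0, 0, 0.05], [0, 0, 0.06], [0, 0, 0.06], [0, 0, 0.06], [0, 0, 0.05], [0, 0, 0], [0, 0, 0]], angular=[[0, 0, 0], [0, 0, 0], [0, 0, 0], [0, 0, 0], [0, 0, 0], [0, 0, 0], [0, 0, 0], [0, 0, 0]], hand=[0, 0, 0, 0, 0, 0, 0, 0])

```text
clock: 15.73
position: [0.4576, -0.3708, 0.4949]
ee_rot: [0.001, 0.0, 1.0, -0.001]
contact_force: [-0.4, 0.4, -0.5]
width: 0.0168
gripper_force: 49.1
```

Call:
carry_out(linear=[[0, 0.04, 0], [-0.005, 0.064, 0], [-0.006, 0.064, 0], [-0.006, 0.064, 0], [-0.006, 0.064, 0], [-0.006, 0.064, 0], [-0.006, 0.064, 0], [-0.006, 0.064, 0]], angular=[[0, 0, 0], [0, 0, 0], [0, 0, 0], [0, 0, 0], [0, 0, 0], [0, 0, 0], [0, 0, 0], [0, 0, 0]], hand=[0, 0, 0, 0, 0, 0, 0, 0])

```text
clock: 16.4
position: [0.4364, -0.1252, 0.4912]
ee_rot: [-0.002, 0.0, 1.0, 0.001]
contact_force: [0.2, 0.3, -1.2]
width: 0.0166
gripper_force: 49.0
```

Call:
carry_out(linear=[[-0.006, 0.064, 0], [-0.006, 0.064, 0], [-0.006, 0.064, 0], [-0.006, 0.05, 0], [-0.004, 0.04, 0], [0, 0, 0], [0, 0, 0], [0, 0, 0]], angular=[[0, 0, 0], [0, 0, 0], [0, 0, 0], [0, 0, 0], [0, 0, 0], [0, 0, 0], [0, 0, 0], [0, 0, 0]], hand=[0, 0, 0, 0, 0, 0, 0, 0])

```text
clock: 17.07
position: [0.4231, 0.0139, 0.4922]
ee_rot: [-0.001, -0.0, 1.0, -0.0]
contact_force: [-0.2, -0.1, -0.2]
width: 0.0165
gripper_force: 49.2
```

Run:
```python
from h import *
st(); snap('top','t4.png'); a=snap('scene','s4.png')
b=cv2.imread('pics/s4.png')[90:290,140:400]
z=lambda a,f:cv2.convertScaleAbs(cv2.resize(a,None,fx=f,fy=f,interpolation=cv2.INTER_CUBIC),alpha=1.8)
cv2.imwrite('pics/m4.png',z(b,2.8))
```

```text
17.0667 [0.4231 0.0139 0.4922] [-1.e-03 -1.e-04  1.e+00 -3.e-04] 0.016495786596836117 49.16606426239014 [-0.2 -0.1 -0.2] [-1.310e-01  1.000e-03  1.624e+00 -1.000e-03  1.518e+00 -1.702e+00]
```

View pics/m4.png

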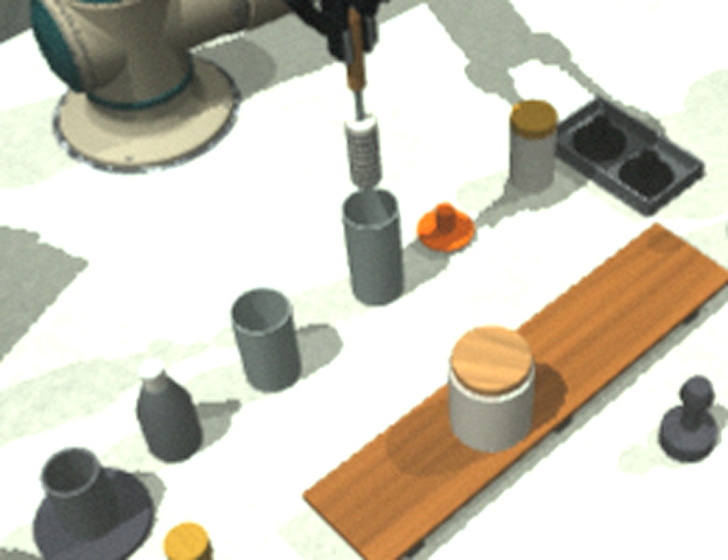

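Call:
carry_out(linear=[[0, 0, -0.03], [0, 0, -0.05], [0, 0, -0.05], [0, 0, -0.05], [0, 0, -0.05], [0, 0, -0.04], [0, 0, -0.018], [0, 0, 0]], angular=[[0, 0, 0], [0, 0, 0], [0, 0, 0], [0, 0, 0], [0, 0, 0], [0, 0, 0], [0, 0, 0], [0, 0, 0]], hand=[0, 0, 0, 0, 0, 0, 0, 0])

```text
clock: 17.83
position: [0.4226, 0.0136, 0.3472]
ee_rot: [-0.003, 0.001, 1.0, 0.0]
contact_force: [0.5, 0.3, -0.8]
width: 0.0169
gripper_force: 49.1
```

Call:
carry_out(linear=[[0, 0, 0], [0, 0, 0], [0, 0, 0]], angular=[[0, 0, 0], [0, 0, 0], [0, 0, 0]], hand=[0, 0, 0])

```text
clock: 18.08
position: [0.4239, 0.014, 0.3506]
ee_rot: [0.001, 0.0, 1.0, -0.0]
contact_force: [0.2, -0.2, -1.0]
width: 0.0167
gripper_force: 49.1
```

Call:
carry_out(linear=[[0, 0, -0.008], [0, 0, 0], [0, 0, 0], [0, 0, 0.05], [0, 0, 0.05], [0, 0, 0.03], [0, 0, 0], [0, 0, 0]], angular=[[0, 0, 0], [0, 0, 0], [0, 0, 0], [0, 0, 0], [0, 0, 0], [0, 0, 0], [0, 0, 0], [0, 0, 0]], hand=[0, 0, 0, 0, 0, 0, 0, 0])

```text
clock: 18.75
position: [0.4232, 0.0143, 0.4107]
ee_rot: [0.001, -0.0, 1.0, -0.0]
contact_force: [0.1, 0.2, -1.5]
width: 0.0168
gripper_force: 49.2
```

Call:
carry_out(linear=[[0, 0, -0.03], [0, 0, -0.05], [0, 0, -0.035], [0, 0, -0.017], [0, 0, 0], [0, 0, 0], [0, 0, 0], [0, 0, 0]], angular=[[0, 0, 0], [0, 0, 0], [0, 0, 0], [0, 0, 0], [0, 0, 0], [0, 0, 0], [0, 0, 0], [0, 0, 0]], hand=[0, 0, 0, 0, 0, 0, 0, 0])

```text
clock: 19.42
position: [0.4236, 0.0142, 0.3449]
ee_rot: [0.001, -0.0, 1.0, -0.0]
contact_force: [-0.3, -0.0, 0.0]
width: 0.0168
gripper_force: 49.4
```

Call:
carry_out(linear=[[0, 0, 0.03], [0, 0, 0.05], [0, 0, 0.06], [0, 0, 0.06], [0, 0, 0.06], [0, 0, 0.03], [0, 0, 0], [0, 0, 0]], angular=[[0, 0, 0], [0, 0, 0], [0, 0, 0], [0, 0, 0], [0, 0, 0], [0, 0, 0], [0, 0, 0], [0, 0, 0]], hand=[0, 0, 0, 0, 0, 0, 0, 0])

```text
clock: 20.08
position: [0.4231, 0.0143, 0.49]
ee_rot: [0.001, -0.0, 1.0, -0.0]
contact_force: [-0.0, -0.0, -1.3]
width: 0.0171
gripper_force: 49.3
```

Run:
```python
from h import *
st(); snap('scene','s5.png'); a=cv2.imread('pics/s5.png').astype(int); b=cv2.imread('pics/s4.png').astype(int)
d=(abs(a-b).max(2)>40); d[:150]=0
for n,c in(('mid',(190,230,215,255)),('tall',(165,200,255,290))): print(n,d[c[0]:c[1],c[2]:c[3]].sum())
```

```text
20.0833 [0.4231 0.0143 0.49  ] [ 1.3e-03 -1.0e-04  1.0e+00 -1.0e-04] 0.017060171002357502 49.31047260761261 [-0.  -0.  -1.3] [-1.310e-01  1.000e-03  1.630e+00  0.000e+00  1.509e+00 -1.702e+00]
mid 0
tall 0
```

Call:
carry_out(linear=[[0.003, -0.04, 0], [0.005, -0.066, 0], [0.006, -0.07, 0], [0.005, -0.07, 0], [0.005, -0.04, 0], [0, -0.02, 0], [0, 0, 0], [0, 0, 0]], angular=[[0, 0, 0], [0, 0, 0], [0, 0, 0], [0, 0, 0], [0, 0, 0], [0, 0, 0], [0, 0, 0], [0, 0, 0]], hand=[0, 0, 0, 0, 0, 0, 0, 0])

```text
clock: 20.8
position: [0.435, -0.1383, 0.488]
ee_rot: [-0.001, 0.0, 1.0, 0.001]
contact_force: [-0.2, 0.7, 0.3]
width: 0.0168
gripper_force: 49.2
```

Run:
```python
from h import *
st(); snap('scene','s6.png')
b=cv2.imread('pics/s6.png')[90:290,140:400]
z=lambda a,f:cv2.convertScaleAbs(cv2.resize(a,None,fx=f,fy=f,interpolation=cv2.INTER_CUBIC),alpha=1.8)
cv2.imwrite('pics/m6.png',z(b,2.8))
```

```text
20.8 [ 0.435  -0.1383  0.488 ] [-1.2e-03  4.0e-04  1.0e+00  1.3e-03] 0.016808963854217186 49.23893094062805 [-0.2  0.7  0.3] [-4.610e-01  5.600e-02  1.577e+00  1.000e-03  1.512e+00 -2.031e+00]
```

View pics/m6.png

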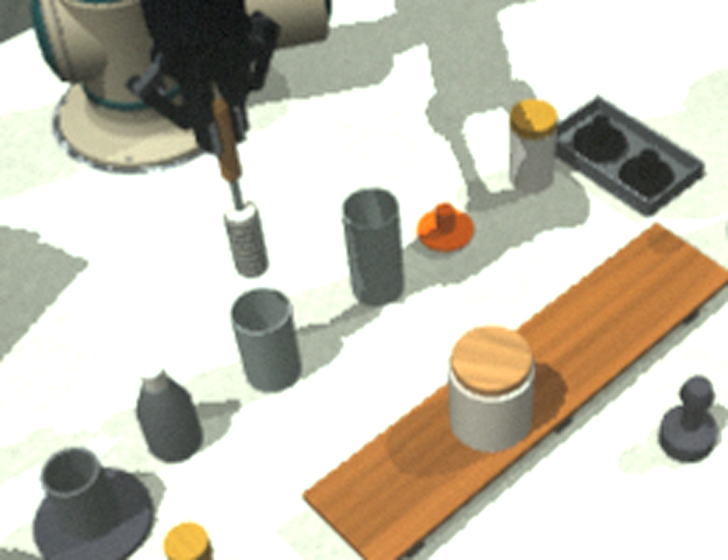

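Brush tip (250,270) hangs in line above the mid cup's rim (263,307); nothing has moved.

Call:
carry_out(linear=[[0, 0, -0.03], [0, 0, -0.05], [0, 0, -0.05], [0, 0, -0.05], [0, 0, -0.05], [0, 0, -0.04], [0, 0, -0.016], [0, 0, 0]], angular=[[0, 0, 0], [0, 0, 0], [0, 0, 0], [0, 0, 0], [0, 0, 0], [0, 0, 0], [0, 0, 0], [0, 0, 0]], hand=[0, 0, 0, 0, 0, 0, 0, 0])

```text
clock: 21.52
position: [0.4344, -0.1371, 0.3446]
ee_rot: [-0.002, -0.001, 1.0, 0.001]
contact_force: [-0.3, 0.2, -0.7]
width: 0.0166
gripper_force: 49.3
```

Call:
carry_out(linear=[[0, 0, 0], [0, 0, 0], [0, 0, 0]], angular=[[0, 0, 0], [0, 0, 0], [0, 0, 0]], hand=[0, 0, 0])

```text
clock: 21.77
position: [0.4358, -0.1387, 0.3477]
ee_rot: [0.001, -0.0, 1.0, -0.001]
contact_force: [0.0, -0.5, -1.6]
width: 0.0169
gripper_force: 49.3
```

Next: down a touch, up, down a second time, then out.

Call:
carry_out(linear=[[0, 0, -0.005], [0, 0, 0], [0, 0, 0], [0, 0, 0.05], [0, 0, 0.05], [0, 0, 0.03], [0, 0, 0], [0, 0, 0]], angular=[[0, 0, 0], [0, 0, 0], [0, 0, 0], [0, 0, 0], [0, 0, 0], [0, 0, 0], [0, 0, 0], [0, 0, 0]], hand=[0, 0, 0, 0, 0, 0, 0, 0])

```text
clock: 22.43
position: [0.4352, -0.1388, 0.4091]
ee_rot: [0.001, 0.0, 1.0, -0.0]
contact_force: [-0.0, 1.4, -1.0]
width: 0.0165
gripper_force: 49.3
```

Call:
carry_out(linear=[[0, 0, -0.03], [0, 0, -0.05], [0, 0, -0.035], [0, 0, -0.015], [0, 0, 0], [0, 0, 0], [0, 0, 0], [0, 0, 0]], angular=[[0, 0, 0], [0, 0, 0], [0, 0, 0], [0, 0, 0], [0, 0, 0], [0, 0, 0], [0, 0, 0], [0, 0, 0]], hand=[0, 0, 0, 0, 0, 0, 0, 0])

```text
clock: 23.1
position: [0.4353, -0.1388, 0.3439]
ee_rot: [0.0, -0.0, 1.0, -0.0]
contact_force: [-0.0, 0.1, -1.2]
width: 0.0165
gripper_force: 49.3
```

Call:
carry_out(linear=[[0, 0, 0.03], [0, 0, 0.05], [0, 0, 0.06], [0, 0, 0.06], [0, 0, 0.06], [0, 0, 0.03], [0, 0, 0], [0, 0, 0]], angular=[[0, 0, 0], [0, 0, 0], [0, 0, 0], [0, 0, 0], [0, 0, 0], [0, 0, 0], [0, 0, 0], [0, 0, 0]], hand=[0, 0, 0, 0, 0, 0, 0, 0])

```text
clock: 23.77
position: [0.4351, -0.1387, 0.4892]
ee_rot: [0.001, -0.0, 1.0, -0.0]
contact_force: [-0.3, -0.3, -1.2]
width: 0.0166
gripper_force: 49.3
```

Call:
carry_out(linear=[[0.006, -0.04, 0], [0.008, -0.076, 0], [0.008, -0.076, 0], [0.008, -0.076, 0], [0.008, -0.076, 0], [0.008, -0.07, 0], [0, -0.03, 0], [0, -0.02, 0]], angular=[[0, 0, 0], [0, 0, 0], [0, 0, 0], [0, 0, 0], [0, 0, 0], [0, 0, 0], [0, 0, 0], [0, 0, 0]], hand=[0, 0, 0, 0, 0, 0, 0, 0])

```text
clock: 24.43
position: [0.458, -0.373, 0.4857]
ee_rot: [-0.002, 0.001, 1.0, 0.002]
contact_force: [0.5, 1.6, -1.0]
width: 0.0167
gripper_force: 49.3
```

Call:
carry_out(linear=[[0, 0, 0], [0, 0, 0], [0, 0, 0]], angular=[[0, 0, 0], [0, 0, 0], [0, 0, 0]], hand=[0, 0, 0])

```text
clock: 24.68
position: [0.4581, -0.3691, 0.4885]
ee_rot: [-0.0, -0.001, 1.0, 0.001]
contact_force: [0.3, 0.4, -0.7]
width: 0.0166
gripper_force: 49.3
```

Call:
carry_out(linear=[[0, -0.003, -0.03], [0, 0, -0.05], [0, 0, -0.05], [0, 0, -0.05], [0, 0, -0.05], [0, 0, -0.04], [0, 0, -0.02], [0, 0, 0]], angular=[[0, 0, 0], [0, 0, 0], [0, 0, 0], [0, 0, 0], [0, 0, 0], [0, 0, 0], [0, 0, 0], [0, 0, 0]], hand=[0, 0, 0, 0, 0, 0, 0, 0])

```text
clock: 25.35
position: [0.4578, -0.3703, 0.3419]
ee_rot: [-0.002, -0.001, 1.0, 0.002]
contact_force: [-0.5, 0.5, -0.8]
width: 0.0167
gripper_force: 49.4
```

Call:
carry_out(linear=[[0, 0, -0.004], [0, 0, 0], [0, 0, 0]], angular=[[0, 0, 0], [0, 0, 0], [0, 0, 0]], hand=[0, 0, 0])

```text
clock: 25.6
position: [0.4586, -0.3723, 0.3434]
ee_rot: [0.001, -0.0, 1.0, -0.001]
contact_force: [-0.2, 0.5, -1.3]
width: 0.0165
gripper_force: 49.4
```

Call:
carry_out(linear=[[0, 0.002, -0.006], [0, 0, 0], [0, 0, 0], [0, 0, 0], [0, 0, 0], [0, 0, 0], [0, 0, 0], [0, 0, 0]], angular=[[0, 0, 0], [0, 0, 0], [0, 0, 0], [0, 0, 0], [0, 0, 0], [0, 0, 0], [0, 0, 0], [0, 0, 0]], hand=[0, 0, 0, 0.3, 0.5, 0.6, 0.6, 0.6])

```text
clock: 26.27
position: [0.4581, -0.3712, 0.3384]
ee_rot: [-0.0, -0.0, 1.0, 0.0]
contact_force: [-1.4, -0.9, 0.2]
width: 0.0507
gripper_force: 0.0
```

Call:
carry_out(linear=[[0, 0, 0.03], [0, 0, 0.05], [0, 0, 0.05], [0, 0, 0.05], [0, 0, 0.05], [0, 0, 0.02], [0, 0, 0], [0, 0, 0]], angular=[[0, 0, 0], [0, 0, 0], [0, 0, 0], [0, 0, 0], [0, 0, 0], [0, 0, 0], [0, 0, 0], [0, 0, 0]], hand=[0.6, 0.6, 0.6, 0.6, 0.6, 0.6, 0.6, 0.6])

```text
clock: 26.93
position: [0.4581, -0.3711, 0.4632]
ee_rot: [-0.0, -0.0, 1.0, 0.0]
contact_force: [-1.3, 0.0, 0.0]
width: 0.0511
gripper_force: 0.0
```

Run:
```python
from h import *
st(); snap('scene','s7.png'); snap('top','t7.png')
a=cv2.imread('pics/t7.png')[180:280,170:470]; b=cv2.imread('pics/s7.png')[110:310,140:400]
z=lambda a,f:cv2.convertScaleAbs(cv2.resize(a,None,fx=f,fy=f,interpolation=cv2.INTER_CUBIC),alpha=1.8)
A=z(a,1.8);B=z(b,1.8*300/260)[:,:540];print(A.shape,B.shape); cv2.imwrite('pics/m7.png',np.vstack([A,B[:,:A.shape[1]]]))
```

```text
26.9333 [ 0.4581 -0.3711  0.4632] [-1.e-04 -0.e+00  1.e+00  2.e-04] 0.051141805243341415 0.0 [-1.3  0.   0. ] [-0.799  0.273  1.366  0.     1.503 -2.37 ]
(180, 540, 3) (415, 540, 3)
```

View pics/m7.png

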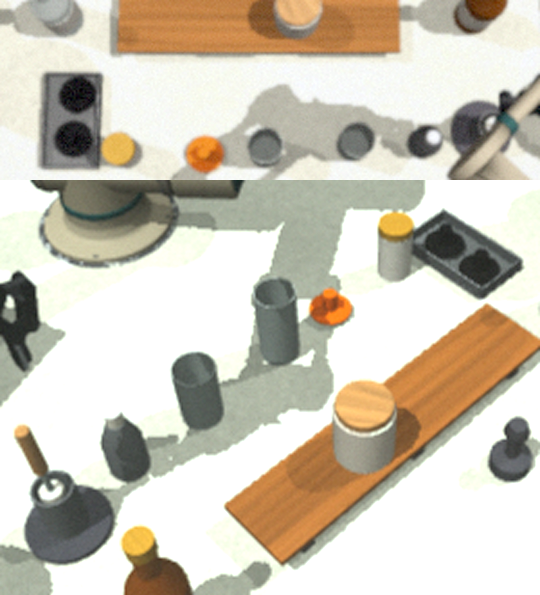

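Call:
carry_out(linear=[[-0.006, 0.04, 0], [-0.008, 0.075, 0], [-0.008, 0.075, 0], [-0.008, 0.075, 0], [-0.008, 0.075, 0], [-0.008, 0.075, 0], [0, 0.03, 0], [0, 0.02, 0]], angular=[[0, 0, 0], [0, 0, 0], [0, 0, 0], [0, 0, 0], [0, 0, 0], [0, 0, 0], [0, 0, 0], [0, 0, 0]], hand=[1, 1, 1, 1, 1, 1, 1, 1], force=40)

```text
clock: 27.7
position: [0.4343, -0.1364, 0.4623]
ee_rot: [-0.001, -0.001, 1.0, 0.001]
contact_force: [-0.3, -0.8, -1.1]
width: 0.0853
gripper_force: 0.0
```

Call:
carry_out(linear=[[0, 0, -0.05], [0, 0, -0.07], [0, 0, -0.07], [0, 0, 0], [0, 0, 0]], angular=[[0, 0, 0], [0, 0, 0], [0, 0, 0], [0, 0, 0], [0, 0, 0]], hand=[1, 1, 1, 1, 1])

```text
clock: 28.12
position: [0.4348, -0.1389, 0.3669]
ee_rot: [-0.003, 0.0, 1.0, 0.001]
contact_force: [0.1, 0.3, -0.0]
width: 0.0851
gripper_force: 0.0
```

Aligned. I'll descend 0.147 m and grip.

Call:
carry_out(linear=[[0, 0, -0.04], [0, 0, -0.06], [0, 0, -0.06], [0, 0, -0.06], [0, 0, -0.05], [0, 0, -0.024], [0, 0, 0], [0, 0, 0]], angular=[[0, 0, 0], [0, 0, 0], [0, 0, 0], [0, 0, 0], [0, 0, 0], [0, 0, 0], [0, 0, 0], [0, 0, 0]], hand=[1, 1, 1, 1, 1, 1, 1, 1])

```text
clock: 28.78
position: [0.4366, -0.1397, 0.2229]
ee_rot: [0.001, 0.0, 1.0, -0.001]
contact_force: [0.8, -0.3, 0.1]
width: 0.0851
gripper_force: 0.0
```

Call:
carry_out(linear=[[0, 0, 0], [0, 0, 0], [0, 0, 0], [0, 0, 0], [0, 0, 0], [0, 0, 0], [0, 0, 0], [0, 0, 0]], angular=[[0, 0, 0], [0, 0, 0], [0, 0, 0], [0, 0, 0], [0, 0, 0], [0, 0, 0], [0, 0, 0], [0, 0, 0]], hand=[0.8, 0.7, 0.6, 0.5, 0.4, 0.4, 0.4, 0.4])

```text
clock: 29.45
position: [0.4362, -0.1393, 0.2237]
ee_rot: [0.002, -0.0, 1.0, -0.001]
contact_force: [-0.4, -1.1, 5.9]
width: 0.0592
gripper_force: 41.9
```

Call:
carry_out(linear=[[0, 0, 0.02], [0, 0, 0.05], [0, 0, 0.065], [0, 0, 0.065], [0, 0, 0.065], [0, 0, 0.05], [0, 0, 0.02], [0, 0, 0]], angular=[[0, 0, 0], [0, 0, 0], [0, 0, 0], [0, 0, 0], [0, 0, 0], [0, 0, 0], [0, 0, 0], [0, 0, 0]], hand=[0.4, 0.4, 0.4, 0.4, 0.4, 0.4, 0.4, 0.4])

```text
clock: 30.12
position: [0.4357, -0.1389, 0.3922]
ee_rot: [0.003, -0.0, 1.0, -0.001]
contact_force: [0.9, 0.3, -1.2]
width: 0.0591
gripper_force: 44.0
```

Call:
carry_out(linear=[[0.02, 0.02, 0], [0.045, 0.045, 0], [0.05, 0.05, 0], [0.05, 0.05, 0], [0.05, 0.05, 0], [0.05, 0.05, 0], [0.05, 0.05, 0], [0.05, 0.05, 0]], angular=[[0, 0, 0], [0, 0, 0], [0, 0, 0], [0, 0, 0], [0, 0, 0], [0, 0, 0], [0, 0, 0], [0, 0, 0]], hand=[0.4, 0.4, 0.4, 0.4, 0.4, 0.4, 0.4, 0.4])

```text
clock: 30.78
position: [0.6182, 0.0453, 0.3864]
ee_rot: [-0.002, -0.0, 1.0, 0.0]
contact_force: [0.1, -1.6, -2.8]
width: 0.0586
gripper_force: 44.1
```

Call:
carry_out(linear=[[0.045, 0.048, 0], [0.02, 0.025, 0], [0, 0, 0], [0, 0, 0], [0, 0, 0]], angular=[[0, 0, 0], [0, 0, 0], [0, 0, 0], [0, 0, 0], [0, 0, 0]], hand=[0.4, 0.4, 0.4, 0.4, 0.4])

```text
clock: 31.2
position: [0.6495, 0.0799, 0.3872]
ee_rot: [-0.002, -0.0, 1.0, -0.0]
contact_force: [0.3, 0.4, -1.4]
width: 0.0591
gripper_force: 44.2
```

Call:
carry_out(linear=[[0.003, 0, -0.03], [0, 0, -0.05], [0, 0, -0.05], [0, 0, -0.045], [0, 0, -0.03], [0, 0, -0.015], [0, 0, -0.008], [0, 0, 0]], angular=[[0, 0, 0], [0, 0, 0], [0, 0, 0], [0, 0, 0], [0, 0, 0], [0, 0, 0], [0, 0, 0], [0, 0, 0]], hand=[0.4, 0.4, 0.4, 0.4, 0.4, 0.4, 0.4, 0.4])

```text
clock: 31.87
position: [0.6513, 0.0795, 0.2748]
ee_rot: [-0.001, 0.0, 1.0, -0.0]
contact_force: [-0.0, 0.5, -2.1]
width: 0.0589
gripper_force: 44.1
```

Call:
carry_out(linear=[[0, 0, 0], [0, 0, 0], [0, 0, 0]], angular=[[0, 0, 0], [0, 0, 0], [0, 0, 0]], hand=[0.4, 0.4, 0.4])

```text
clock: 32.12
position: [0.6521, 0.0802, 0.2766]
ee_rot: [0.001, -0.0, 1.0, 0.0]
contact_force: [-0.1, -0.1, -3.3]
width: 0.0588
gripper_force: 44.1
```

Call:
carry_out(linear=[[0, 0, -0.006], [0, 0, -0.004], [0, 0, -0.002], [0, 0, 0], [0, 0, 0]], angular=[[0, 0, 0], [0, 0, 0], [0, 0, 0], [0, 0, 0], [0, 0, 0]], hand=[0.4, 0.4, 0.4, 0.4, 0.4])

```text
clock: 32.53
position: [0.6517, 0.0803, 0.2691]
ee_rot: [-0.0, -0.0, 1.0, 0.0]
contact_force: [-0.1, -0.5, -1.7]
width: 0.0593
gripper_force: 44.2
```

Call:
carry_out(linear=[[0, 0, -0.002], [0, 0, 0], [0, 0, 0], [0, 0, 0], [0, 0, 0], [0, 0, 0], [0, 0, 0], [0, 0, 0]], angular=[[0, 0, 0], [0, 0, 0], [0, 0, 0], [0, 0, 0], [0, 0, 0], [0, 0, 0], [0, 0, 0], [0, 0, 0]], hand=[0.4, 0.4, 0.75, 0.8, 0.9, 1, 1, 1])

```text
clock: 33.2
position: [0.6517, 0.0803, 0.2682]
ee_rot: [0.0, -0.0, 1.0, 0.0]
contact_force: [-0.5, 0.4, 0.7]
width: 0.0851
gripper_force: 0.0
```

Call:
carry_out(linear=[[0, 0, 0.03], [0, 0, 0.05], [0, 0, 0.06], [0, 0, 0.06], [0, 0, 0.06], [0, 0, 0.04], [0, 0, 0], [0, 0, 0]], angular=[[0, 0, 0], [0, 0, 0], [0, 0, 0], [0, 0, 0], [0, 0, 0], [0, 0, 0], [0, 0, 0], [0, 0, 0]], hand=[1, 1, 1, 1, 1, 1, 1, 1])

```text
clock: 33.87
position: [0.6517, 0.0803, 0.4195]
ee_rot: [0.002, -0.0, 1.0, 0.0]
contact_force: [-0.2, 0.4, -0.6]
width: 0.0853
gripper_force: 0.0
```

Call:
carry_out(linear=[[-0.03, -0.008, 0], [-0.06, -0.015, 0], [-0.07, -0.02, 0], [-0.07, -0.02, 0], [-0.07, -0.02, 0], [-0.07, -0.02, 0], [-0.06, -0.02, 0], [-0.025, -0.01, 0]], angular=[[0, 0, 0], [0, 0, 0], [0, 0, 0], [0, 0, 0], [0, 0, 0], [0, 0, 0], [0, 0, 0], [0, 0, 0]], hand=[1, 1, 1, 1, 1, 1, 1, 1])

```text
clock: 34.53
position: [0.4197, 0.0135, 0.4162]
ee_rot: [-0.003, 0.0, 1.0, 0.0]
contact_force: [0.2, 0.1, 0.0]
width: 0.085
gripper_force: 0.0
```

Run:
```python
from h import *
st(); snap('scene','s8.png')
b=cv2.imread('pics/s8.png')[110:310,140:420]
cv2.imwrite('pics/m8.png',cv2.convertScaleAbs(cv2.resize(b,None,fx=2.8,fy=2.8,interpolation=cv2.INTER_CUBIC),alpha=1.8))
```

```text
34.5333 [0.4197 0.0135 0.4162] [-3.4e-03  1.0e-04  1.0e+00  1.0e-04] 0.08497689632454782 0.0 [0.2 0.1 0. ] [-1.330e-01  3.300e-02  1.778e+00 -1.000e-03  1.337e+00 -1.704e+00]
```

View pics/m8.png

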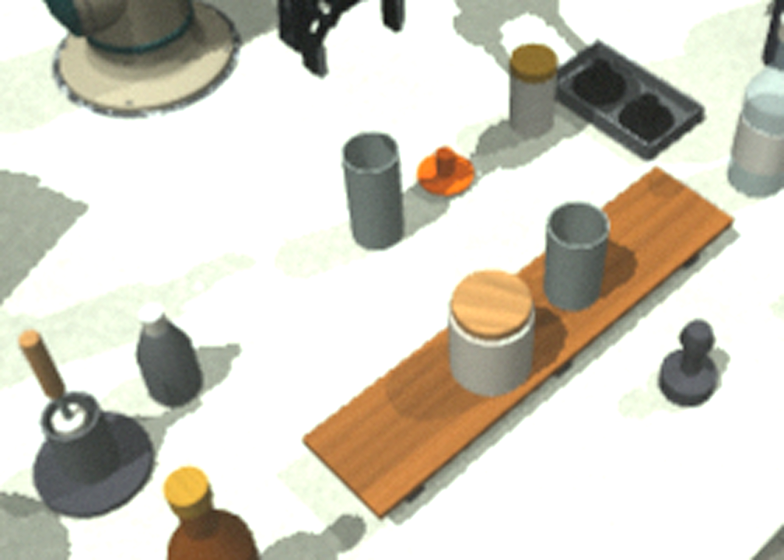

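Mid cup stands upright on the ledge (576,255). The tall cup is unmoved (372,190) and the brush is upright. Next I'll grasp the tall cup.

Call:
carry_out(linear=[[0.003, 0, -0.03], [0, 0, -0.06], [0, 0, -0.06], [0, 0, -0.06], [0, 0, -0.06], [0, 0, -0.05], [0, 0, -0.028], [0, 0, 0]], angular=[[0, 0, 0], [0, 0, 0], [0, 0, 0], [0, 0, 0], [0, 0, 0], [0, 0, 0], [0, 0, 0], [0, 0, 0]], hand=[1, 1, 1, 1, 1, 1, 1, 1])

```text
clock: 35.25
position: [0.4247, 0.014, 0.2404]
ee_rot: [-0.004, 0.0, 1.0, 0.001]
contact_force: [0.1, -0.1, -0.2]
width: 0.0853
gripper_force: 0.0
```

Call:
carry_out(linear=[[0, 0, 0], [0, 0, 0], [0, 0, 0], [0, 0, 0], [0, 0, 0], [0, 0, 0], [0, 0, 0], [0, 0, 0]], angular=[[0, 0, 0], [0, 0, 0], [0, 0, 0], [0, 0, 0], [0, 0, 0], [0, 0, 0], [0, 0, 0], [0, 0, 0]], hand=[0.8, 0.7, 0.6, 0.5, 0.4, 0.4, 0.4, 0.4])

```text
clock: 35.92
position: [0.4264, 0.0137, 0.2451]
ee_rot: [0.001, 0.0, 1.0, -0.0]
contact_force: [1.2, 0.9, 5.6]
width: 0.0593
gripper_force: 43.5
```

Call:
carry_out(linear=[[0, 0, 0.02], [0, 0, 0.05], [0, 0, 0.065], [0, 0, 0.065], [0, 0, 0.065], [0, 0, 0.05], [0, 0, 0.02], [0, 0, 0]], angular=[[0, 0, 0], [0, 0, 0], [0, 0, 0], [0, 0, 0], [0, 0, 0], [0, 0, 0], [0, 0, 0], [0, 0, 0]], hand=[0.4, 0.4, 0.4, 0.4, 0.4, 0.4, 0.4, 0.4])

```text
clock: 36.58
position: [0.4259, 0.0137, 0.4139]
ee_rot: [0.002, -0.0, 1.0, -0.0]
contact_force: [-0.1, 0.7, -2.9]
width: 0.0593
gripper_force: 43.7
```

Call:
carry_out(linear=[[0.01, 0.03, 0], [0.03, 0.06, 0], [0.04, 0.06, 0], [0.05, 0.05, 0], [0.06, 0.04, 0], [0.06, 0.04, 0], [0.06, 0.03, 0], [0.06, 0.02, 0]], angular=[[0, 0, 0], [0, 0, 0], [0, 0, 0], [0, 0, 0], [0, 0, 0], [0, 0, 0], [0, 0, 0], [0, 0, 0]], hand=[0.4, 0.4, 0.4, 0.4, 0.4, 0.4, 0.4, 0.4])

```text
clock: 37.25
position: [0.6113, 0.1806, 0.4088]
ee_rot: [-0.003, -0.001, 1.0, -0.0]
contact_force: [-0.0, 0.4, -1.9]
width: 0.0594
gripper_force: 44.1
```

Call:
carry_out(linear=[[0.05, 0.015, 0], [0.03, 0.007, 0], [0, 0, 0], [0, 0, 0], [0, 0, 0]], angular=[[0, 0, 0], [0, 0, 0], [0, 0, 0], [0, 0, 0], [0, 0, 0]], hand=[0.4, 0.4, 0.4, 0.4, 0.4])

```text
clock: 37.67
position: [0.6498, 0.1895, 0.4098]
ee_rot: [-0.002, -0.0, 1.0, -0.0]
contact_force: [-0.3, 0.0, -3.3]
width: 0.0592
gripper_force: 44.1
```

Call:
carry_out(linear=[[0.002, 0, -0.03], [0, 0, -0.05], [0, 0, -0.05], [0, 0, -0.045], [0, 0, -0.03], [0, 0, -0.018], [0, 0, -0.008], [0, 0, 0]], angular=[[0, 0, 0], [0, 0, 0], [0, 0, 0], [0, 0, 0], [0, 0, 0], [0, 0, 0], [0, 0, 0], [0, 0, 0]], hand=[0.4, 0.4, 0.4, 0.4, 0.4, 0.4, 0.4, 0.4])

```text
clock: 38.33
position: [0.651, 0.1895, 0.2958]
ee_rot: [-0.001, 0.0, 1.0, -0.0]
contact_force: [-1.3, 0.1, -1.7]
width: 0.0597
gripper_force: 44.0
```

Call:
carry_out(linear=[[0, 0, 0], [0, 0, 0], [0, 0, 0]], angular=[[0, 0, 0], [0, 0, 0], [0, 0, 0]], hand=[0.4, 0.4, 0.4])

```text
clock: 38.58
position: [0.652, 0.1898, 0.2977]
ee_rot: [0.001, -0.0, 1.0, 0.0]
contact_force: [-0.8, -0.1, -2.1]
width: 0.0591
gripper_force: 44.0
```

Call:
carry_out(linear=[[0, 0, -0.007], [0, 0, -0.005], [0, 0, -0.003], [0, 0, 0], [0, 0, 0], [0, 0, 0]], angular=[[0, 0, 0], [0, 0, 0], [0, 0, 0], [0, 0, 0], [0, 0, 0], [0, 0, 0]], hand=[0.4, 0.4, 0.4, 0.4, 0.4, 0.4])

```text
clock: 39.08
position: [0.6517, 0.1898, 0.2902]
ee_rot: [0.001, -0.0, 1.0, 0.0]
contact_force: [-1.5, -0.4, 5.4]
width: 0.0596
gripper_force: 44.5
```

Contact at 5 N: the cup stands. I'll release and retreat.

Call:
carry_out(linear=[[0, 0, 0], [0, 0, 0], [0, 0, 0], [0, 0, 0], [0, 0, 0], [0, 0, 0], [0, 0, 0]], angular=[[0, 0, 0], [0, 0, 0], [0, 0, 0], [0, 0, 0], [0, 0, 0], [0, 0, 0], [0, 0, 0]], hand=[0.75, 0.8, 0.9, 1, 1, 1, 1])

```text
clock: 39.67
position: [0.6517, 0.1898, 0.2886]
ee_rot: [-0.0, -0.0, 1.0, 0.0]
contact_force: [0.3, 0.2, 0.2]
width: 0.0852
gripper_force: 0.0
```

Call:
carry_out(linear=[[0, 0, 0.03], [0, 0, 0.05], [0, 0, 0.06], [0, 0, 0.06], [0, 0, 0.06], [0, 0, 0.04], [0, 0, 0], [0, 0, 0]], angular=[[0, 0, 0], [0, 0, 0], [0, 0, 0], [0, 0, 0], [0, 0, 0], [0, 0, 0], [0, 0, 0], [0, 0, 0]], hand=[1, 1, 1, 1, 1, 1, 1, 1])

```text
clock: 40.33
position: [0.6517, 0.1898, 0.44]
ee_rot: [0.001, -0.0, 1.0, 0.0]
contact_force: [-0.8, -0.3, -1.0]
width: 0.0855
gripper_force: 0.0
```

Call:
carry_out(linear=[[-0.03, -0.008, 0], [-0.06, -0.015, 0], [-0.07, -0.02, 0], [-0.07, -0.02, 0], [-0.07, -0.02, 0], [-0.07, -0.02, 0], [-0.06, -0.02, 0], [0, 0, 0]], angular=[[0, 0, 0], [0, 0, 0], [0, 0, 0], [0, 0, 0], [0, 0, 0], [0, 0, 0], [0, 0, 0], [0, 0, 0]], hand=[1, 1, 1, 1, 1, 1, 1, 1])

```text
clock: 41.0
position: [0.4304, 0.1271, 0.4367]
ee_rot: [-0.005, 0.0, 1.0, -0.001]
contact_force: [0.0, 0.3, 0.3]
width: 0.0853
gripper_force: 0.0
```

Run:
```python
from h import *
st(); snap('scene','s9.png'); snap('top','t9.png')
a=cv2.imread('pics/t9.png')[160:285,185:465]; b=cv2.imread('pics/s9.png')[110:310,140:420]
z=lambda a,f:cv2.convertScaleAbs(cv2.resize(a,None,fx=f,fy=f,interpolation=cv2.INTER_CUBIC),alpha=1.8)
cv2.imwrite('pics/m9.png',np.vstack([z(a,1.8),z(b,1.8)]))
```

```text
41.0 [0.4304 0.1271 0.4367] [-4.6e-03  0.0e+00  1.0e+00 -9.0e-04] 0.08533341544426687 0.0 [0.  0.3 0.3] [ 1.320e-01  6.800e-02  1.689e+00 -1.000e-03  1.394e+00 -1.439e+00]
```

View pics/m9.png

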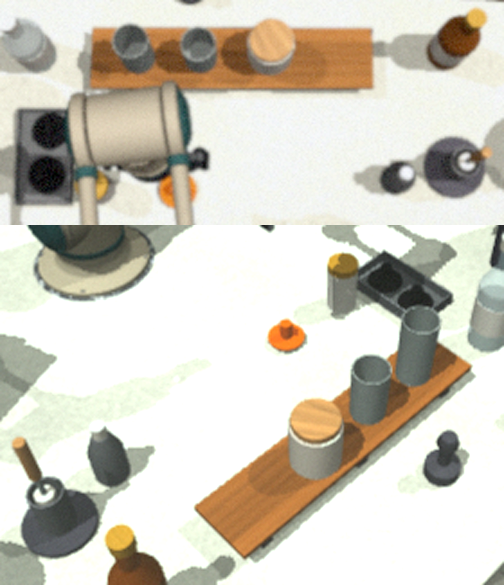

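Both cups stand upright on the ledge (m9: 370,390 and 418,345). The lids are in the tray, the brush is in its holder, and nothing else has moved. I'll hand in.

```bash
python3 -c "
from rig import manip
print(manip.sign_off())"
```

```text
the job is handed in; nothing more can be done
None
```

I handed the job in at about 41 s of the 210 s allowed, and sign-off returned no verdict: both lids are in the tray, the tall and then the middle cup are scrubbed and upright on the ledge, and the brush is back in its holder. No short cup was visible.

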